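# Check the class's probe thermometers against the infrared thermometer

### The job

Push the stem of every white-handled probe thermometer lying on the bench fully home into a well of its own in the front of the aluminium block, until the handle meets the block. With all of them in, squeeze the trigger of the clamped infrared thermometer right in for about a second to take the reference reading, and let go of it. Then draw the probes out again and lay them all flat on the floor of the grey tray, leaving the other things on the bench where they are.

Things in the scene. Friction and masses are not known exactly. Their poses are not given: they have to be found in the camera images.
- probe1: probe thermometer: white plastic handle 70 mm long, 22 x 22 mm, and a straight steel stem 8 mm in diameter, sticking out 90 mm from one end of it, tip round; 70 g. Origin: centre of the handle, on the axis; +x runs along the axis to the tip, 125 mm away. Balances 17 mm from the origin towards the tip. Starts lying on the bench, axis 11 mm up, tip away from the robot. Absent in some starts.
- probe1_tip (a point): tip of the stem of probe1, on the axis, 125 mm from the body's origin along +x
- probe2: probe thermometer: white plastic handle 70 mm long, 22 x 22 mm, and a straight steel stem 8 mm in diameter, sticking out 90 mm from one end of it, tip round; 70 g. Origin: centre of the handle, on the axis; +x runs along the axis to the tip, 125 mm away. Balances 17 mm from the origin towards the tip. Starts lying on the bench, axis 11 mm up, tip away from the robot. Absent in some starts.
- probe2_tip (a point): tip of the stem of probe2, on the axis, 125 mm from the body's origin along +x
- probe3: probe thermometer: white plastic handle 70 mm long, 22 x 22 mm, and a straight steel stem 8 mm in diameter, sticking out 90 mm from one end of it, tip round; 70 g. Origin: centre of the handle, on the axis; +x runs along the axis to the tip, 125 mm away. Balances 17 mm from the origin towards the tip. Starts lying on the bench, axis 11 mm up, tip away from the robot. Absent in some starts.
- probe3_tip (a point): tip of the stem of probe3, on the axis, 125 mm from the body's origin along +x
- probe4: probe thermometer: white plastic handle 70 mm long, 22 x 22 mm, and a straight steel stem 8 mm in diameter, sticking out 90 mm from one end of it, tip round; 70 g. Origin: centre of the handle, on the axis; +x runs along the axis to the tip, 125 mm away. Balances 17 mm from the origin towards the tip. Starts lying on the bench, axis 11 mm up, tip away from the robot. Absent in some starts.
- probe4_tip (a point): tip of the stem of probe4, on the axis, 125 mm from the body's origin along +x
- block: fixed aluminium block 95 mm deep (x) and 270 mm wide (y), standing 40 to 100 mm above the bench on rubber feet; a bail handle on its top rises to 126 mm. Origin on the bench under its middle; +x runs into it from its front (x = -47.5 mm), which faces the robot. Four level wells 12 mm in diameter run right through it from the front, 64 mm apart, axes 70 mm above the bench. Its -y end has a black target patch.
- port1 (a point): centre of the mouth of well 1 in the block's front face (numbered from the block's -y end), 70 mm above the bench; +x is the well's axis, into the block. A probe that is fully home has the end of its handle against this face, its stem level on this axis, its origin 35 mm in front. Any probe fits any well.
- port2 (a point): centre of the mouth of well 2 in the block's front face (numbered from the block's -y end), 70 mm above the bench; +x is the well's axis, into the block. A probe that is fully home has the end of its handle against this face, its stem level on this axis, its origin 35 mm in front. Any probe fits any well.
- port3 (a point): centre of the mouth of well 3 in the block's front face (numbered from the block's -y end), 70 mm above the bench; +x is the well's axis, into the block. A probe that is fully home has the end of its handle against this face, its stem level on this axis, its origin 35 mm in front. Any probe fits any well.
- port4 (a point): centre of the mouth of well 4 in the block's front face (numbered from the block's -y end), 70 mm above the bench; +x is the well's axis, into the block. A probe that is fully home has the end of its handle against this face, its stem level on this axis, its origin 35 mm in front. Any probe fits any well.
- irgun: pistol-shaped infrared thermometer clamped on its side on a fixed stand, aimed at the block. Origin on the bench under the barrel, which points to +y, axis 70 mm up; body 46 mm (x) x 44 mm high. The black rubber grip sticks out level along -x (20 to 137 mm), 34 mm thick (y = -17 to 17 mm), 54 to 86 mm above the bench. Steel foot plate 8 mm thick.
- grip_mid (a point): middle of the place to squeeze: 60 mm along -x from the barrel axis, 70 mm above the bench, halfway between the back of the grip (25 mm to -y) and the front of the resting trigger (25 to 31 mm to +y); axes as the thermometer's. Squeeze along y.
- trigger (a joint): trigger of the infrared thermometer (rad), a lever 52 mm long, 18 mm high on the muzzle (+y) side of the grip, hinged next to the barrel, its free end standing off. 0 = released, 0.24 = squeezed right in (grip and trigger then 45 mm thick together). Sprung: at 34 mm from the hinge 2.4 N to start, 6 N fully in; springs back by itself.
- trigger_pad (a point): point on the outer face of the trigger where a finger presses, 34 mm from its hinge, 70 mm above the bench
- tray: open grey plastic storage tray, fixed, outside 220 mm (x) x 232 mm (y) x 25 mm high, walls and floor 5 mm thick. Origin under its centre; a probe lying on its floor has its axis 16 mm above the bench. Empty at the start.
- beaker: glass beaker, 72 mm across, 95 mm high; a bystander, loose, origin under its centre
- spot_plate: white porcelain spot plate 85 x 115 x 12 mm; a bystander, loose, origin under its centre
- dropper: small amber dropper bottle, 34 mm across, 85 mm high; a bystander, loose, origin under its centre
- slide_box: box of slides 105 x 70 x 44 mm; a bystander, loose, origin under its centre
- water1: water bottle, 64 mm across, 200 mm high; a bystander, loose, origin under its centre
- pencil: pencil 188 mm long, 8 mm thick, lying flat; a bystander, loose, origin under its centre
Mind the look-alikes: they are no part of the job. Leave any blue or yellow look-alike of the probe2 alone.

How it is judged (in metres and radians):
On the way, in this order (a step that is already met when the one before it is completed fails the run):
1. every probe on the bench is fully home in a well of the block (x of each of probe1_tip, probe2_tip, probe3_tip, probe4_tip in the frame of block above 0.031 m and z of probe1_tip in the frame of block between 0.058 and 0.082 m and angle between the x axis of each of probe1, probe2, probe3, probe4 and the x axis of block, either way round below 0.12 rad and z of probe2_tip in the frame of block between 0.058 and 0.082 m and z of probe3_tip in the frame of block between 0.058 and 0.082 m and z of probe4_tip in the frame of block between 0.058 and 0.082 m), for 0.3 s.
2. with all probes home, the trigger is squeezed right in and held for half a second (all of step 1 and value of joint trigger above 0.19 rad), for 0.5 s.
3. the trigger is let go while all probes are still home (all of step 1 and value of joint trigger below 0.04 rad), for 0.2 s.
At the end, for the whole second after the job is handed in: every probe lies wholly inside the grey tray, flat on its floor (both the handle's centre and the stem's tip less than 24 mm above the bench, where lying flat gives 16) and at rest, and the trigger is released (x of probe1 in the frame of tray between -0.106 and 0.106 m and y of probe1 in the frame of tray between -0.112 and 0.112 m and z of each of probe1, probe1_tip, probe2, probe2_tip, probe3, probe3_tip, probe4, probe4_tip in the frame of tray below 0.024 m and x of probe1_tip in the frame of tray between -0.106 and 0.106 m and y of probe1_tip in the frame of tray between -0.112 and 0.112 m and linear speed of each of probe1, probe2, probe3, probe4 below 0.02 m/s and x of probe2 in the frame of tray between -0.106 and 0.106 m and y of probe2 in the frame of tray between -0.112 and 0.112 m and x of probe2_tip in the frame of tray between -0.106 and 0.106 m and y of probe2_tip in the frame of tray between -0.112 and 0.112 m and x of probe3 in the frame of tray between -0.106 and 0.106 m and y of probe3 in the frame of tray between -0.112 and 0.112 m and x of probe3_tip in the frame of tray between -0.106 and 0.106 m and y of probe3_tip in the frame of tray between -0.112 and 0.112 m and x of probe4 in the frame of tray between -0.106 and 0.106 m and y of probe4 in the frame of tray between -0.112 and 0.112 m and x of probe4_tip in the frame of tray between -0.106 and 0.106 m and y of probe4_tip in the frame of tray between -0.112 and 0.112 m and value of joint trigger below 0.04 rad); the robot touches nothing.
It fails at once if a bystander (beaker, spot plate, dropper bottle, slide box, water bottle, pencil) is moved by more than 4 cm (distance of any of beaker, spot_plate, dropper, slide_box, water1, pencil from where it was at the start of the episode above 0.04 m).
It fails at once if the beaker or a bottle is knocked over (angle between any of beaker, dropper, water1's own z axis and vertical above 0.5 rad).
Of probe1, probe2, probe3, probe4 only 3 to 4 are there at a start; the rules pass over those that are not, and their reading is None.
At some moment in a run one of probe1, probe2, probe3, probe4 may be knocked a few centimetres aside while the robot is not near it.
Once in a run the grip may slacken for a moment while it holds something.
It also fails if it takes over 210 s, if anything falls off the work surface, if the arm or the gripper's body presses on something with over 40 N, if the wrist force passes 120 N, or if a joint passes its speed limit or range.

### The arm

A 6-joint arm with a two-finger parallel gripper is mounted at the origin on the work surface. World frame = base frame: x ahead of the robot, y to its left, z up, the work surface at z = 0. Lengths are in mm, angles in rad, forces in N, time in s.
With the tool pointing down it reaches from about 425 to 950 mm from the base axis. Payload 3.5 kg.
Tool frame: the origin (TCP) lies on the centre line of the jaws, within the pads' length; the fingertips stand 17 mm ahead of it and the grasp point (between the pads) lies 2 mm behind it; z points along the fingers, y is the line along which they close (so a half turn about z gives the same grasp; the last joint's range is limited). The gripper opens to 85 mm and grips with 20 to 120 N. Pads are 22 mm wide; open, the fingers measure 114 mm over their backs; the gripper's body (76 mm by 85 mm) begins 54 mm behind the grasp point. The pads swing forward as they close: fully open they stand 13 mm farther back than shut.
Start: joints at [-1.485, 0.286, 1.577, -0, 1.279, -0.15], TCP at [157.719, -656.301, 248.325] pointing down, gripper open.
Joint ranges: [-2.77, 2.77], [-0.9, 2.22], [0.21, 2.48], [-1.53, 4.67], [0.24, 2.81], [-2.84, 2.84]. Speed limits (rad/s): [2.79, 2.79, 3.14, 3.14, 3.14, 3.14].

### API

Orientations are given as a rotation vector (axis times angle).
In Python, from workcell import * gives the robot as it stands. The module is installed in compiled form; this text tells all that it offers.
- The arm moves only by the tool carry_out, never from a script. Its argument "targets" is a list of rows, each a list of 2 entries, a list of its own where there are three numbers: the shift along the world's x, y, z in cm, then the turn, a rotation vector about the world's x, y, z in degrees. In form: [[[x, y, z], [wx, wy, wz]], ...]. A call has 1 to 8 rows; each row is the pose to reach, as a shift and turn from the pose commanded when the call began; what a row does not reach only later rows make up. A row lasts 1/8 s, in which the tool goes at most 62.5 mm and 10.7 degrees, less where a joint would pass 70% of its speed; a pose out of reach is approached as far as the arm can. A call with a gripper value outside its range is refused whole. "hand" is the opening, from -1 (shut) to 1 (fully open), so that 0 is half open, set as the call begins (left out, the last holds). The fingers move at their own pace and stop on an object; "squeeze" is the grip in N (left out, the last holds). Time passes only in rows, so rows that repeat a pose let the fingers close. It gives the time, the measured TCP pose, the force, the opening and the grip force at its end, in the units of the state.
- observe(): the state, without advancing time (a new reading comes with each control period).
- grab_frame(name): name is "side" or "top"; returns the picture (480x640x3 uint8, red, green, blue); there is no depth.
- camera_info(name): a dict with "fx", "fy", "cx", "cy" (pixels), "xyz" and "rotation" of the camera in the world. Camera axes: x right, y down, z forward; pixel columns grow to the right and rows downward; lengths in mm; the calibration is good to about 2 mm. A picture is of the moment at which its call begins. camera_info takes no time and is no camera call.
- close_job(): hands the job in; it is judged then, once.
The state is a dict: "clock": time; "qpos": joint angles; "qd": joint speeds; "tau": joint torques, N m; "eef_pos": TCP position; "ee_rot": TCP orientation; "ft_force": force on the tool from outside, world axes, zero at the start; "moment": the same for the moment, N m; "grip_width": finger opening in mm; "finger_force": force on a finger pad.
Only numpy, scipy, OpenCV 4.12 (cv2) and the standard library are available. Lean on these libraries where they do the work, as an engineer would, in place of code of your own. Each camera call takes 0.05 s, during which the arm holds its last target. There are 200 camera calls.

## Working session

There is one attempt and no reset: what is moved stays moved. The work goes in short steps, Python scripts to look and compute and a tool call to move; the robot and the scene stay as the last step left them, time stands still between calls to the robot, and variables do not carry over. Pictures are saved under pics/ and viewed, at most 14 in all, crops included, and the job is handed in when it is done.

Besides the shell and the picture viewer there is one more tool, called as a command line: name --argument value ..., lists and objects as JSON in quotes. carry_out: Moves the arm, as the interface text tells. Its arguments: {"type":"object","properties":{"targets":{"type":"array","items":{"type":"array"}},"hand":{"type":"number"},"squeeze":{"type":"number"}},"required":["targets"]}

```bash
mkdir -p pics
cat > h.py <<'E'
from workcell import *
import numpy as np, cv2
def snap(n,f):
    im=grab_frame(n); cv2.imwrite('pics/'+f,im[:,:,::-1]); return im
def ray(n,u,v,z):
    c=camera_info(n); d=np.array(c['rotation'])
    if d.shape!=(3,3): d=cv2.Rodrigues(d.astype(float))[0]
    r=d@np.array([(u-c['cx'])/c['fx'],(v-c['cy'])/c['fy'],1]); o=np.array(c['xyz'])
    return o+r*(z-o[2])/r[2]
def proj(n,p):
    c=camera_info(n); d=np.array(c['rotation'])
    if d.shape!=(3,3): d=cv2.Rodrigues(d.astype(float))[0]
    q=d.T@(np.array(p,float)-np.array(c['xyz'])); return c['cx']+c['fx']*q[0]/q[2],c['cy']+c['fy']*q[1]/q[2]
E
python3 - <<'E'
from h import *
snap('top','t0.png');snap('side','s0.png')
for n in('top','side'):print(camera_info(n))
print(observe())
E
```

```text
{'fx': 579.6601502758048, 'fy': 579.6601502758048, 'cx': 318.9437714355615, 'cy': 240.87400015641916, 'xyz': array([ 323.2309147 ,   51.30002028, 1292.29096508]), 'rotation': array([-2.16209952,  2.15397221, -0.1491251 ])}
{'fx': 485.7288447118311, 'fy': 485.7288447118311, 'cx': 318.19887162179407, 'cy': 244.5513724633298, 'xyz': array([133.84865632, 900.16713571, 818.99091458]), 'rotation': array([-0.47366339,  2.6386255 , -1.27715156])}
{'clock': 0.1, 'qpos': array([-1.48501897e+00,  2.87149528e-01,  1.57803153e+00,  2.09844257e-05,
        1.27861136e+00, -1.49993050e-01]), 'qd': array([-0.00093043, -0.00072012, -0.00291576, -0.00124332, -0.00143691,
       -0.00103757]), 'tau': array([ 7.01319950e-04, -4.07297409e+01, -2.93699169e+01, -1.42300719e-04,
        3.42664775e-03,  6.11761564e-06]), 'eef_pos': array([ 157.66416474, -655.75322501,  247.03664817]), 'ee_rot': array([-3.11760707e+00, -3.69222133e-01, -1.42365052e-04]), 'ft_force': array([-0.42515647, -0.61576808,  0.76657118]), 'moment': array([-0.01327791,  0.00644828,  0.00151796]), 'finger_force': 0.0, 'grip_width': 85.02169566257217}
```

View pics/t0.png

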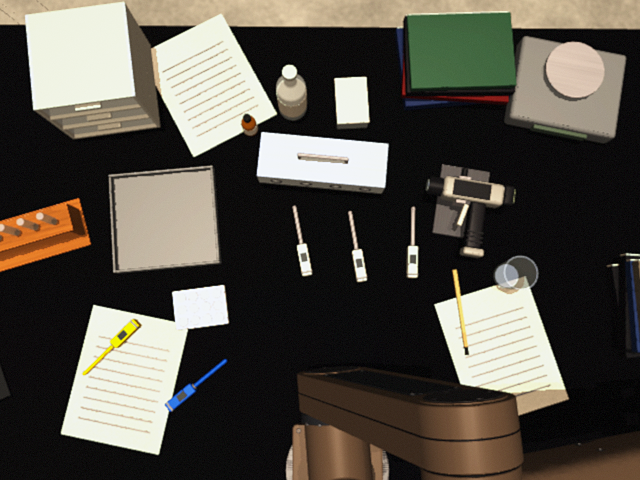

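View pics/s0.png

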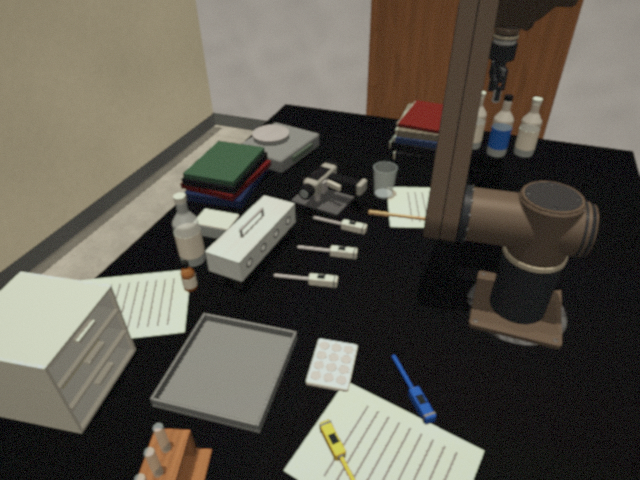

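The top view shows three white probes, with handles at about (304,260), (359,263) and (412,260). The yellow (110,345) and blue (195,385) look-alikes are to be left alone. The block is at (323,162), the tray at (164,218) and the IR gun at (470,195). Next I'll measure them.

Run:
```python
from h import *
im=cv2.imread('pics/t0.png');s=cv2.imread('pics/s0.png')
hsv=cv2.cvtColor(im,cv2.COLOR_BGR2HSV)
def blobs(m,roi,amin):
    x0,y0,x1,y1=roi; k=np.zeros_like(m);k[y0:y1,x0:x1]=m[y0:y1,x0:x1]
    return [c for c in cv2.findContours(k,cv2.RETR_EXTERNAL,cv2.CHAIN_APPROX_NONE)[0] if cv2.contourArea(c)>amin]
white=((hsv[...,2]>170)&(hsv[...,1]<60)).astype('uint8')*255
nb=(hsv[...,2]>60).astype('uint8')*255
for c in blobs(nb,(280,200,430,285),80):
    k=np.zeros_like(nb);cv2.drawContours(k,[c],-1,255,-1)
    ys,xs=np.nonzero(k); p=np.array([ray('top',x,y,14)[:2] for x,y in zip(xs,ys)])
    m=p.mean(0); a=np.linalg.svd(p-m,full_matrices=False)[2][0]; a*=np.sign(a[0])
    t=(p-m)@a; wid=lambda lo,hi:np.ptp(((p-m)@[-a[1],a[0]])[(t>lo)&(t<hi)])
    e=m+a*t.min(); print('probe near end',e.round(1),'far',(m+a*t.max()).round(1),'len',np.ptp(t).round(1),'ang',np.degrees(np.arctan2(a[1],a[0])).round(2),'handle centre',(e+35*a).round(1))
for nm,roi,z,mask in(('block top',(240,120,400,200),100,white),):
    for c in blobs(mask,roi,1000):
        r=cv2.approxPolyDP(c,6,True)[:,0];print(nm,[(tuple(q),ray('top',*q,z)[:2].round(0)) for q in r])
cv2.imwrite('pics/c0.png',np.vstack([cv2.resize(im[120:220,240:400],(800,500),interpolation=cv2.INTER_CUBIC)]))
cv2.imwrite('pics/c1.png',cv2.resize(s[160:310,190:390],(800,600),interpolation=cv2.INTER_CUBIC))
```

```text
probe near end [400.6 -53.9] far [558.5 -26.7] len 160.2 ang 9.78 handle centre [435.1 -48. ]
probe near end [ 410.2 -164.7] far [ 570.1 -169.5] len 160.0 ang -1.71 handle centre [ 445.2 -165.7]
probe near end [412.8  67.1] far [570.9  98.2] len 161.1 ang 11.13 handle centre [447.1  73.8]
block top [((np.int32(261), np.int32(133)), array([710., 166.])), ((np.int32(259), np.int32(176)), array([616., 168.])), ((np.int32(384), np.int32(186)), array([596., -95.])), ((np.int32(385), np.int32(143)), array([689., -98.]))]
```

View pics/c0.png

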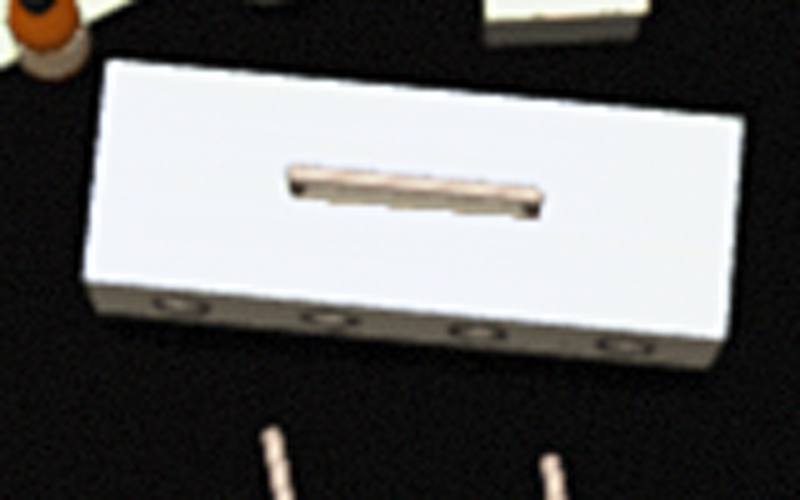

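View pics/c1.png

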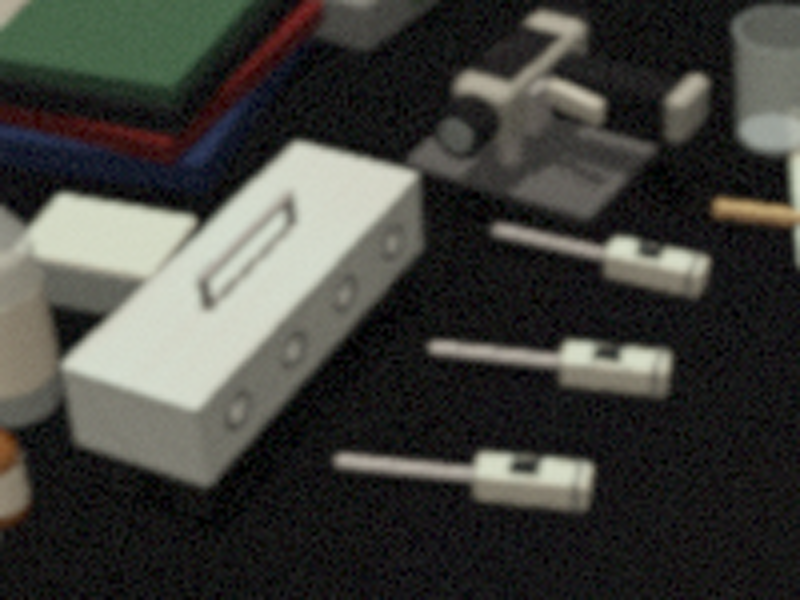

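The crops show four wells on the block's front, in the top crop at (182,304), (331,319), (480,332) and (627,346), and in the side crop at (237,411), (293,349), (345,294) and (393,244). The three white-handled probes are confirmed. I'll intersect the two views to get the ports.

Run:
```python
from h import *
T=[(182,304),(331,319),(480,332),(627,346)];S=[(237,411),(293,349),(345,294),(393,244)]
P=[]
for t,s in zip(T,S):
    tu=((t[0]+.5)/5-.5+240,(t[1]+.5)/5-.5+120); su=((s[0]+.5)/4-.5+190,(s[1]+.5)/4-.5+160)
    a=ray('top',*tu,70);b=ray('side',*su,70)
    # triangulate
    A=[];B=[]
    for n,u in(('top',tu),('side',su)):
        o=np.array(camera_info(n)['xyz']);d=ray(n,*u,0)-o;d/=np.linalg.norm(d);M=np.eye(3)-np.outer(d,d);A.append(M);B.append(M@o)
    X=np.linalg.solve(sum(A),sum(B));print(a.round(1),b.round(1),X.round(1));P.append(a[:2])
P=np.array(P);v=np.polyfit(P[:,1],P[:,0],1);print('spacing',np.linalg.norm(np.diff(P,axis=0),axis=1),'normal ang',np.degrees(np.arctan(-v[0])))
# tray rim, side-view probes
im=cv2.imread('pics/t0.png')
for q in [(109,175),(214,166),(219,263),(114,272)]:print('tray rim',ray('top',*q,25)[:2].round(0))
s=cv2.imread('pics/s0.png');g=cv2.cvtColor(s,cv2.COLOR_BGR2GRAY)
k=np.zeros_like(g);k[210:290,270:370]=(g[210:290,270:370]>90)*255
for c in cv2.findContours(k,0,1)[0]:
    if cv2.contourArea(c)>60:
        c=c[:,0];l=c[c[:,0].argmin()];print('side tip',l,ray('side',*l,11)[:2].round(0))
for n,q in(('grip end',(474,252)),('barrel muzzle',(428,186)),('barrel rear',(515,194))):print(n,ray('top',*q,86)[:2].round(0),ray('top',*q,70)[:2].round(0))
cv2.imwrite('pics/c2.png',cv2.resize(im[150:270,410:530],(600,600),interpolation=cv2.INTER_CUBIC))
```

```text
[613.9 134.5  70. ] [615.1 134.   70. ] [614.2 134.7  70.7]
[607.6  70.3  70. ] [609.7  68.8  70. ] [607.9  70.5  71.6]
[602.2   6.1  70. ] [603.1   5.9  70. ] [602.5   6.2  70.3]
[596.4 -57.2  70. ] [596.2 -55.6  70. ] [596.9 -57.3  68.6]
spacing [64.54266333 64.43198476 63.58937535] normal ang -5.170755956277542
tray rim [635. 510.]
tray rim [657. 277.]
tray rim [439. 260.]
tray rim [418. 488.]
side tip [274 274] [573.  93.]
side tip [297 246] [562. -31.]
side tip [313 217] [ 571. -172.]
side tip [270 210] [ 705. -163.]
grip end [ 459. -284.] [ 460. -288.]
barrel muzzle [ 600. -190.] [ 603. -193.]
barrel rear [ 583. -375.] [ 587. -381.]
```

View pics/c2.png

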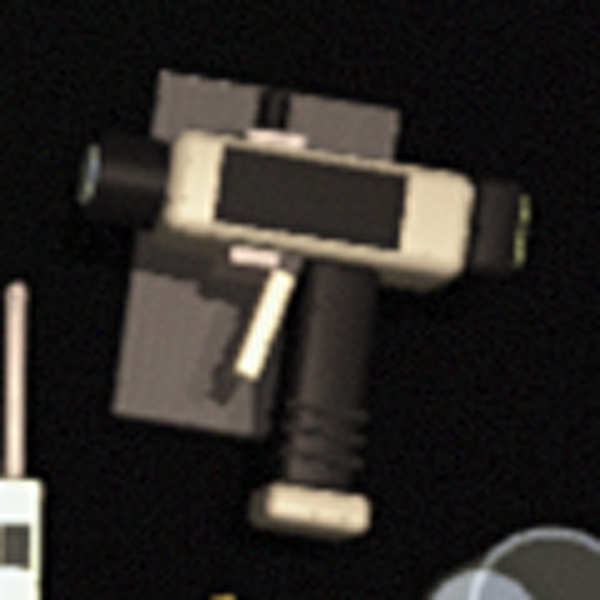

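carry_out --targets '[[[3, 5, 0], [0, 0, -2]], [[6.2, 10.3, 0], [0, 0, -4]], [[9.4, 15.5, 0], [0, 0, -6]], [[12.5, 20.6, 0], [0, 0, -8]], [[15.6, 25.7, 0], [0, 0, -10]], [[18.8, 30.8, 0], [0, 0, -12]], [[22, 36, 0], [0, 0, -14]], [[25, 41, 0], [0, 0, -15.2]]]' --hand 0.1 --squeeze 50

```text
clock: 1.1
eef_pos: [408.2, -244.3, 248.0]
ee_rot: [-3.141, 0.048, 0.0]
ft_force: [0.5, -0.0, 0.4]
grip_width: 47.0
finger_force: 0.0
```

carry_out --targets '[[[2, 4, 0], [0, 0, 0]], [[4.6, 8.0, -3], [0, 0, 0]], [[4.6, 8.0, -8], [0, 0, 0]], [[4.6, 8.0, -13], [0, 0, 0]], [[4.6, 8.0, -17], [0, 0, 0]], [[4.6, 8.0, -17], [0, 0, 0]], [[4.6, 8.0, -17], [0, 0, 0]]]'

```text
clock: 1.98
eef_pos: [454.6, -166.9, 79.7]
ee_rot: [3.14, -0.046, 0.003]
ft_force: [0.9, -0.3, 0.1]
grip_width: 46.8
finger_force: 0.0
```

Run:
```python
from h import *
t=snap('top','t1.png');s=snap('side','s1.png');o=observe();print(o['clock'],o['eef_pos'],o['ee_rot'],o['ft_force'],o['grip_width'])
p=proj('top',(453,-166,11));q=proj('side',(453,-166,11));print(p,q)
a=t[140:320,260:500];b=s[150:330,250:490]
cv2.imwrite('pics/v1.png',cv2.resize(np.hstack([a,b]),(800,300))[:,:,::-1])
```

```text
2.075 [ 455.2454685  -167.31401436   80.69207792] [ 3.13891556 -0.04646494  0.00607413] [-0.91341534 -0.87162811  0.849914  ] 46.76107737519063
(np.float64(412.0234079595752), np.float64(258.02948922247424)) (np.float64(351.19180717568645), np.float64(226.13376763435463))
```

View pics/v1.png

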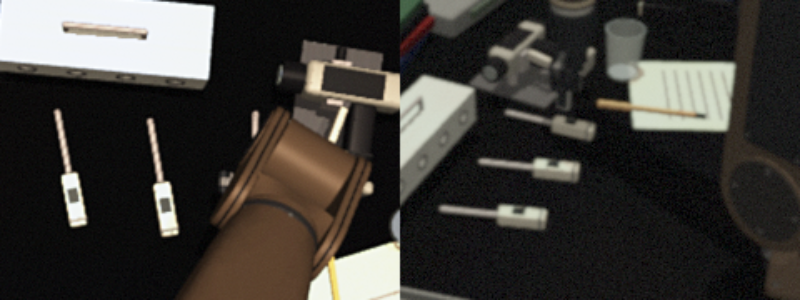

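The arm is above the right-hand probe (its handle is between the fingers in the side view), so I'll go down and grip it.

carry_out --targets '[[[0, 0, -2], [0, 0, 0]], [[0, 0, -4], [0, 0, 0]], [[0, 0, -5.4], [0, 0, 0]], [[0, 0, -5.8], [0, 0, 0]], [[0, 0, -5.8], [0, 0, 0]], [[0, 0, -5.8], [0, 0, 0]]]'

```text
clock: 2.82
eef_pos: [454.3, -166.7, 21.1]
ee_rot: [3.14, -0.046, 0.002]
ft_force: [0.0, 0.2, 0.2]
grip_width: 47.1
finger_force: 0.0
```

carry_out --targets '[[[0, 0, 0], [0, 0, 0]], [[0, 0, 0], [0, 0, 0]], [[0, 0, 0], [0, 0, 0]], [[0, 0, 0], [0, 0, 0]], [[0, 0, 0], [0, 0, 0]], [[0, 0, 0], [0, 0, 0]]]' --hand -1 --squeeze 60

```text
clock: 3.58
eef_pos: [454.3, -166.7, 21.1]
ee_rot: [3.141, -0.046, 0.002]
ft_force: [-1.2, 0.1, 5.5]
grip_width: 20.6
finger_force: 60.9
```

carry_out --targets '[[[0, 0, 2], [0, 0, 0]], [[0, 0, 5.9], [0, 0, 0]], [[0, 3, 5.9], [0, 0, -1]], [[0.1, 6.5, 5.9], [0, 0, -2]], [[0.2, 10, 5.9], [0, 0, -3]], [[0.2, 12.2, 5.9], [0, 0, -3.5]], [[0.2, 12.2, 5.9], [0, 0, -3.5]], [[0.2, 12.2, 5.9], [0, 0, -3.5]]]'

```text
clock: 4.58
eef_pos: [455.4, -44.6, 78.9]
ee_rot: [3.138, -0.142, -0.001]
ft_force: [-0.5, -0.4, -1.3]
grip_width: 20.6
finger_force: 60.2
```

Run:
```python
from h import *
t=snap('top','t2.png');s=snap('side','s2.png');o=observe();print(o['clock'],o['eef_pos'],o['ee_rot'],o['ft_force'],o['grip_width'],o['finger_force'])
u=np.array([.9959,-.0901,0])
for d in(0,-25):print(proj('top',np.array([596.4,-57.2,70])+u*d),proj('side',np.array([596.4,-57.2,70])+u*d))
a=t[160:240,340:440];b=s[190:270,250:350]
cv2.imwrite('pics/v2.png',cv2.resize(np.hstack([a,b]),(800,320),interpolation=cv2.INTER_CUBIC)[:,:,::-1])
```

```text
4.675 [455.67636412 -44.98172485  79.16355968] [ 3.13820718e+00 -1.43610923e-01 -4.16902083e-04] [-0.30793875  0.75466921 -0.46751173] 20.5774076476864 60.17420768737793
(np.float64(364.98437204791213), np.float64(188.79257788281788)) (np.float64(288.048333059359), np.float64(220.2726196839674))
(np.float64(364.018183459523), np.float64(200.1472825820102)) (np.float64(296.3187623720274), np.float64(222.5518542459108))
```

View pics/v2.png

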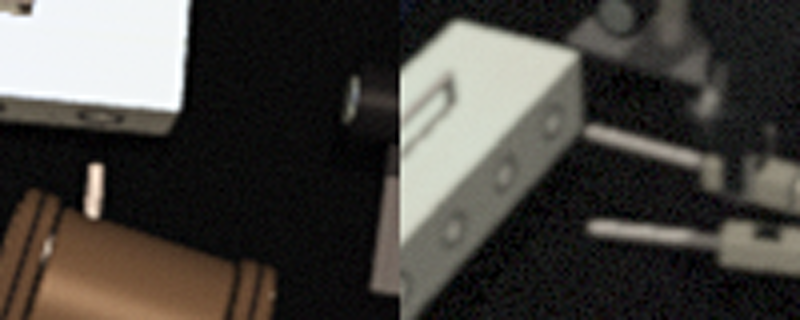

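The tip is within 1 mm of where it was predicted, at (363.7,201.3) in the top view and (297,222.7) in the side view. I'll insert it.

carry_out --targets '[[[1, -0.09, 0.05], [0, 0, 0]], [[2, -0.18, 0.05], [0, 0, 0]], [[3, -0.27, 0.05], [0, 0, 0]], [[4.5, -0.41, 0.05], [0, 0, 0]], [[6, -0.54, 0.05], [0, 0, 0]], [[7.5, -0.68, 0.05], [0, 0, 0]], [[9, -0.81, 0.05], [0, 0, 0]], [[10.5, -0.95, 0.05], [0, 0, 0]]]'

```text
clock: 5.68
eef_pos: [561.7, -53.9, 79.7]
ee_rot: [-3.138, 0.142, 0.0]
ft_force: [-0.2, -0.3, -1.5]
grip_width: 20.6
finger_force: 60.2
```

carry_out --targets '[[[0.4, -0.04, 0], [0, 0, 0]], [[0.8, -0.07, 0], [0, 0, 0]], [[1.1, -0.1, 0], [0, 0, 0]], [[1.2, -0.11, 0], [0, 0, 0]], [[1.2, -0.11, 0], [0, 0, 0]]]'

```text
clock: 6.3
eef_pos: [570.9, -54.6, 79.4]
ee_rot: [-3.138, 0.142, 0.008]
ft_force: [-5.5, 0.1, 1.8]
grip_width: 20.8
finger_force: 60.6
```

carry_out --targets '[[[0, 0, 0], [0, 0, 0]], [[0, 0, 0], [0, 0, 0]], [[0, 0, 0], [0, 0, 0]], [[0, 0, 2.5], [0, 0, 0]], [[0, 0, 6], [0, 0, 0]], [[-3, 0, 6], [0, 0, 3]], [[-7, 0.4, 6], [0, 0, 9]], [[-12.9, 0.8, 6], [0, 0, 15]]]' --hand -0.05

```text
clock: 7.3
eef_pos: [443.7, -47.2, 140.6]
ee_rot: [3.129, 0.274, 0.003]
ft_force: [0.2, -0.6, 1.1]
grip_width: 40.2
finger_force: 0.0
```

Run:
```python
from h import *
s=snap('side','s3.png');t=snap('top','t3.png');o=observe();print(o['clock'],o['eef_pos'],o['ee_rot'],o['grip_width'])
cv2.imwrite('pics/v3.png',cv2.resize(np.hstack([t[140:300,260:440],s[180:340,230:410]]),(800,356),interpolation=cv2.INTER_CUBIC)[:,:,::-1])
```

```text
7.4 [436.64379739 -44.76031756 136.3661868 ] [-3.12646472 -0.27009143  0.01263691] 40.379892541956686
```

View pics/v3.png

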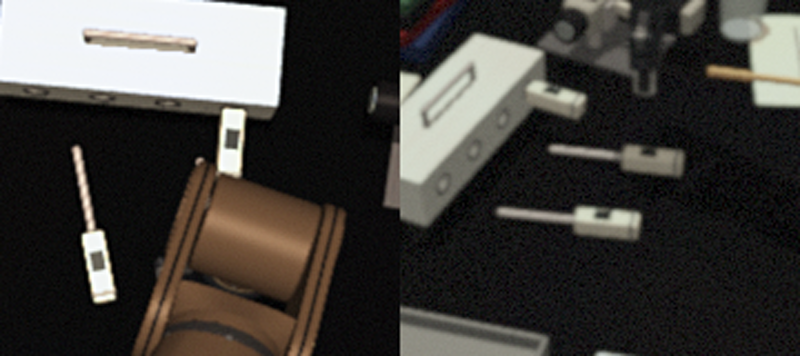

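Probe A is home in well 1, and B hasn't moved. I'll grip B.

carry_out --targets '[[[0, 0, -3], [0, 0, 0]], [[0, 0, -6], [0, 0, 0]], [[0, 0, -9], [0, 0, 0]], [[0, 0, -11], [0, 0, 0]], [[0, 0, -11.9], [0, 0, 0]], [[0, 0, -11.9], [0, 0, 0]], [[0, 0, -11.9], [0, 0, 0]]]'

```text
clock: 8.28
eef_pos: [444.7, -47.2, 21.8]
ee_rot: [3.129, 0.269, 0.003]
ft_force: [-0.8, -0.2, -0.1]
grip_width: 40.7
finger_force: 0.0
```

carry_out --targets '[[[0, 0, 0], [0, 0, 0]], [[0, 0, 0], [0, 0, 0]], [[0, 0, 0], [0, 0, 0]], [[0, 0, 0], [0, 0, 0]], [[0, 0, 0], [0, 0, 0]]]' --hand -1

```text
clock: 8.9
eef_pos: [444.9, -47.3, 22.0]
ee_rot: [3.129, 0.269, 0.003]
ft_force: [0.3, 0.5, 5.8]
grip_width: 20.6
finger_force: 59.4
```

carry_out --targets '[[[0, 0, 2], [0, 0, 0]], [[0, 0, 6], [0, 0, 0]], [[0.5, 2, 6], [0, 0, -5]], [[1, 4.5, 6], [0, 0, -10]], [[1.8, 6.6, 6], [0, 0, -15]], [[1.8, 6.6, 6], [0, 0, -15]], [[1.8, 6.6, 6], [0, 0, -15]], [[1.8, 6.6, 6], [0, 0, -15]]]'

```text
clock: 9.9
eef_pos: [461.4, 18.5, 80.6]
ee_rot: [3.138, -0.142, -0.001]
ft_force: [-0.6, -1.3, -0.3]
grip_width: 20.6
finger_force: 58.8
```

Run:
```python
from h import *
t=snap('top','t4.png');s=snap('side','s4.png');o=observe();print(o['clock'],o['eef_pos'],o['ee_rot'],o['grip_width'],o['finger_force'])
u=np.array([.9959,-.0901,0])
for d in(0,-25):print(proj('top',np.array([602.2,6.1,70])+u*d),proj('side',np.array([602.2,6.1,70])+u*d))
a=t[160:240,310:410];b=s[200:280,240:340]
cv2.imwrite('pics/v4.png',cv2.resize(np.hstack([a,b]),(800,320),interpolation=cv2.INTER_CUBIC)[:,:,::-1])
```

```text
10.0 [461.54815837  18.53893986  80.75441969] [ 3.13826581e+00 -1.43151973e-01 -2.87759081e-04] 20.282900771949457 58.81963849067688
(np.float64(335.5943598778218), np.float64(186.00704770894836)) (np.float64(276.1498064287306), np.float64(233.24073772565993))
(np.float64(334.55184445059194), np.float64(197.3522026374307)) (np.float64(284.63264388991973), np.float64(235.69388944616918))
```

View pics/v4.png

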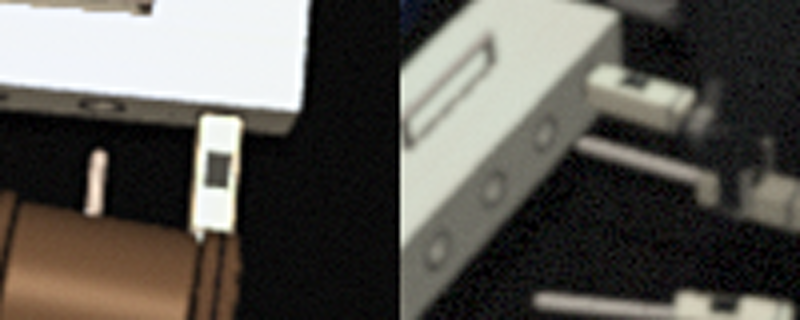

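The tip is at (334.5,198) in the top view and (285,235.7) in the side view, which matches the prediction. I'll insert it.

carry_out --targets '[[[1, -0.09, 0], [0, 0, 0]], [[2, -0.18, 0], [0, 0, 0]], [[3, -0.27, 0], [0, 0, 0]], [[4.5, -0.41, 0], [0, 0, 0]], [[6, -0.54, 0], [0, 0, 0]], [[7.5, -0.68, 0], [0, 0, 0]], [[9, -0.81, 0], [0, 0, 0]], [[10.5, -0.95, 0], [0, 0, 0]]]'

```text
clock: 11.0
eef_pos: [567.7, 9.5, 80.7]
ee_rot: [-3.138, 0.142, 0.0]
ft_force: [-1.0, 1.2, -0.2]
grip_width: 20.4
finger_force: 58.8
```

carry_out --targets '[[[0.4, -0.04, 0], [0, 0, 0]], [[0.8, -0.07, 0], [0, 0, 0]], [[1.1, -0.1, 0], [0, 0, 0]], [[1.3, -0.12, 0], [0, 0, 0]], [[1.3, -0.12, 0], [0, 0, 0]]]'

```text
clock: 11.62
eef_pos: [576.2, 8.9, 79.9]
ee_rot: [-3.138, 0.141, 0.016]
ft_force: [-9.5, 1.5, 3.8]
grip_width: 20.5
finger_force: 59.5
```

carry_out --targets '[[[0, 0, 0], [0, 0, 0]], [[0, 0, 0], [0, 0, 0]], [[0, 0, 0], [0, 0, 0]], [[0, 0, 2.5], [0, 0, 0]], [[0, 0, 6], [0, 0, 0]], [[-3, 1, 6], [0, 0, 3]], [[-7, 3.5, 6], [0, 0, 9]], [[-12.4, 6.7, 6], [0, 0, 16.3]]]' --hand -0.05

```text
clock: 12.62
eef_pos: [455.9, 75.5, 141.5]
ee_rot: [3.126, 0.308, 0.003]
ft_force: [0.2, 0.9, 0.4]
grip_width: 40.5
finger_force: 0.0
```

Run:
```python
from h import *
s=snap('side','s5.png');o=observe();print(o['clock'],o['eef_pos'],o['ee_rot'],o['grip_width'])
s0=cv2.imread('pics/s0.png');s=cv2.imread('pics/s5.png')
for im in(s0,s):
    g=cv2.cvtColor(im,cv2.COLOR_BGR2GRAY);k=np.zeros_like(g);k[262:292,268:345]=(g[262:292,268:345]>90)*255
    c=max(cv2.findContours(k,0,1)[0],key=cv2.contourArea);print(cv2.boundingRect(c),cv2.contourArea(c))
cv2.imwrite('pics/cmp.png',cv2.resize(s[190:300,220:380],(800,550)))
```

```text
12.675 [446.67610482  78.869639   137.64050452] [-3.12171652 -0.31726045  0.01672108] 40.18580323349778
(274, 273, 65, 14) 401.0
(274, 273, 64, 14) 365.0
```

C hasn't moved, so I'll grip it.

carry_out --targets '[[[0, 0, -3], [0, 0, 0]], [[0, 0, -6], [0, 0, 0]], [[0, 0, -9], [0, 0, 0]], [[0, 0, -11], [0, 0, 0]], [[0, 0, -12], [0, 0, 0]], [[0, 0, -12], [0, 0, 0]], [[0, 0, -12], [0, 0, 0]]]'

```text
clock: 13.55
eef_pos: [456.9, 75.2, 21.7]
ee_rot: [3.127, 0.304, 0.003]
ft_force: [0.3, 0.7, -0.7]
grip_width: 40.5
finger_force: 0.0
```

carry_out --targets '[[[0, 0, 0], [0, 0, 0]], [[0, 0, 0], [0, 0, 0]], [[0, 0, 0], [0, 0, 0]], [[0, 0, 0], [0, 0, 0]], [[0, 0, 0], [0, 0, 0]]]' --hand -1

```text
clock: 14.18
eef_pos: [457.1, 75.2, 22.0]
ee_rot: [3.127, 0.304, 0.003]
ft_force: [-1.0, 1.4, 5.8]
grip_width: 20.7
finger_force: 60.9
```

carry_out --targets '[[[0, 0, 2], [0, 0, 0]], [[0, 0, 6], [0, 0, 0]], [[0.5, 2, 6], [0, 0, -5]], [[1, 5, 6], [0, 0, -11]], [[1.8, 7.2, 6], [0, 0, -16.3]], [[1.8, 7.2, 6], [0, 0, -16.3]], [[1.8, 7.2, 6], [0, 0, -16.3]], [[1.8, 7.2, 6], [0, 0, -16.3]]]'

```text
clock: 15.18
eef_pos: [473.5, 146.6, 80.5]
ee_rot: [3.138, -0.143, -0.001]
ft_force: [0.3, 0.3, -1.5]
grip_width: 20.9
finger_force: 60.1
```

Run:
```python
from h import *
t=snap('top','t6.png');s=snap('side','s6.png');o=observe();print(o['clock'],o['eef_pos'],o['ee_rot'],o['grip_width'],o['finger_force'])
u=np.array([.9959,-.0901,0]);P=np.array([613.9,134.5,70])
for d in(0,-25):print(proj('top',P+u*d),proj('side',P+u*d))
a=t[150:230,250:350];b=s[220:300,210:310]
cv2.imwrite('pics/v6.png',cv2.resize(np.hstack([a,b]),(800,320),interpolation=cv2.INTER_CUBIC)[:,:,::-1])
```

```text
15.275 [473.75188821 146.64512674  80.72130858] [ 3.13819645e+00 -1.43170349e-01 -4.48508111e-04] 20.735923721683502 60.122119188308716
(np.float64(276.01462965712767), np.float64(180.3897027537156)) (np.float64(249.23010447839368), np.float64(262.61271205431404))
(np.float64(274.81747062724565), np.float64(191.71566058780795)) (np.float64(258.1731395003344), np.float64(265.48354754996427))
```

View pics/v6.png

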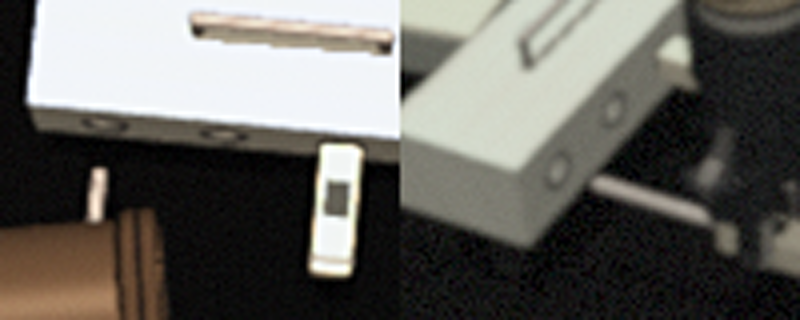

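The tip is at (275,192.5) in the top view and (258.7,265.5) in the side view, again as predicted. I'll insert it.

carry_out --targets '[[[1, -0.09, 0], [0, 0, 0]], [[2, -0.18, 0], [0, 0, 0]], [[3, -0.27, 0], [0, 0, 0]], [[4.5, -0.41, 0], [0, 0, 0]], [[6, -0.54, 0], [0, 0, 0]], [[7.5, -0.68, 0], [0, 0, 0]], [[9, -0.81, 0], [0, 0, 0]], [[10.5, -0.95, 0], [0, 0, 0]]]'

```text
clock: 16.27
eef_pos: [580.0, 137.7, 80.8]
ee_rot: [-3.138, 0.142, 0.0]
ft_force: [0.4, 0.4, -0.3]
grip_width: 20.7
finger_force: 60.1
```

carry_out --targets '[[[0.4, -0.04, 0], [0, 0, 0]], [[0.8, -0.07, 0], [0, 0, 0]], [[1.1, -0.1, 0], [0, 0, 0]], [[1.3, -0.12, 0], [0, 0, 0]], [[1.3, -0.12, 0], [0, 0, 0]]]'

```text
clock: 16.9
eef_pos: [587.8, 137.0, 80.3]
ee_rot: [3.138, -0.141, -0.019]
ft_force: [-12.1, -0.1, 7.0]
grip_width: 20.7
finger_force: 61.1
```

carry_out --targets '[[[0, 0, 0], [0, 0, 0]], [[0, 0, 0], [0, 0, 0]], [[0, 0, 0], [0, 0, 0]], [[0, 0, 2.5], [0, 0, 0]], [[0, 0, 6], [0, 0, 0]], [[-3, -2, 8], [0, 0, 0]], [[-7, -5, 10], [0, 0, 0]], [[-10, -10, 12], [0, 0, 0]]]' --hand -0.05

```text
clock: 17.9
eef_pos: [490.9, 36.4, 201.6]
ee_rot: [3.138, -0.138, 0.001]
ft_force: [0.0, -1.3, 0.4]
grip_width: 40.5
finger_force: 0.0
```

Run:
```python
from h import *
t=snap('top','t7.png');s=snap('side','s7.png');o=observe();print(o['clock'],o['eef_pos'],o['ee_rot'],o['grip_width'],o['finger_force'])
t0=cv2.imread('pics/t0.png')
# gun geometry (top): crop px /5 + (410,150); face heights z=86 grip, 92 body, 79 trigger top
f=lambda x,y:((x+.5)/5-.5+410,(y+.5)/5-.5+150)
for n,q,z in(('body TL',(180,130),92),('body TR',(470,172),92),('body BR',(455,280),92),('body BL',(165,222),92),('trig end L',(236,374),79),('trig end R',(258,380),79),('grip L300',(303,300),86),('grip R300',(374,305),86),('grip L450',(290,450),86),('grip R450',(362,455),86),('butt L',(252,505),86),('butt R',(370,515),86)):
    print(n,ray('top',*f(*q),z)[:2].round(1))
cv2.imwrite('pics/v7.png',np.hstack([cv2.resize(t[120:270,230:430],(400,300)),cv2.resize(s[170:320,200:400],(400,300))])[:,:,::-1])
```

```text
18.0 [491.44612279  33.62558927 203.43660054] [ 3.13636942 -0.14807646  0.00723967] 40.43694799150982 0.0
body TL [ 620.9 -226.8]
body TR [ 603.4 -349.6]
body BR [ 556.7 -341.4]
body BL [ 581.1 -219.4]
trig end L [ 518.2 -250.9]
trig end R [ 515.7 -260.2]
grip L300 [ 549.  -278.5]
grip R300 [ 547.  -308.6]
grip L450 [ 484.8 -271.1]
grip R450 [ 482.8 -301.4]
butt L [ 461.5 -254.4]
butt R [ 457.5 -303.9]
```

View pics/v7.png

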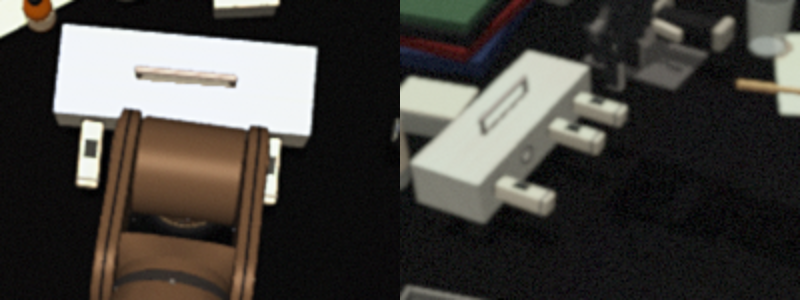

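All three probes are home in wells 1, 2 and 4. Next I'll go to the gun: the grip middle is at about (532,-285) and its axis is at about -6.7°.

carry_out --targets '[[[0.3, -2.5, 0], [0, 0, 0]], [[1, -7.5, 0], [0, 0, -0.5]], [[1.7, -13, 0], [0, 0, -1]], [[2.4, -18.5, 0], [0, 0, -1.5]], [[3.1, -24, 0], [0, 0, -1.5]], [[3.7, -29, 0], [0, 0, -1.5]], [[4.1, -32.2, 0], [0, 0, -1.5]], [[4.1, -32.2, 0], [0, 0, -1.5]]]' --hand 1 --squeeze 25

```text
clock: 19.0
eef_pos: [533.4, -287.5, 200.3]
ee_rot: [-3.136, 0.188, -0.0]
ft_force: [-0.8, 0.1, -0.1]
grip_width: 85.9
finger_force: 0.0
```

carry_out --targets '[[[0, 0, -3], [0, 0, 0]], [[0, 0, -6], [0, 0, 0]], [[0, 0, -8], [0, 0, 0]], [[0, 0, -8], [0, 0, 0]], [[0, 0, -8], [0, 0, 0]]]'

```text
clock: 19.62
eef_pos: [533.8, -285.6, 122.0]
ee_rot: [3.135, -0.182, 0.003]
ft_force: [0.8, -0.3, 0.6]
grip_width: 85.5
finger_force: 0.0
```

Run:
```python
from h import *
t=snap('top','t8.png');s=snap('side','s8.png');o=observe();print(o['clock'],o['eef_pos'],o['ee_rot'],o['grip_width'],o['ft_force'])
cv2.imwrite('pics/v8.png',np.hstack([cv2.resize(t[140:290,380:530],(400,400)),cv2.resize(s[130:230,290:390],(400,400))])[:,:,::-1])
```

```text
19.725 [ 533.92827385 -285.96682326  122.5770152 ] [ 3.13457363 -0.18293142  0.00405862] 85.47856198696772 [0.76531292 0.15307382 0.71487752]
```

View pics/v8.png

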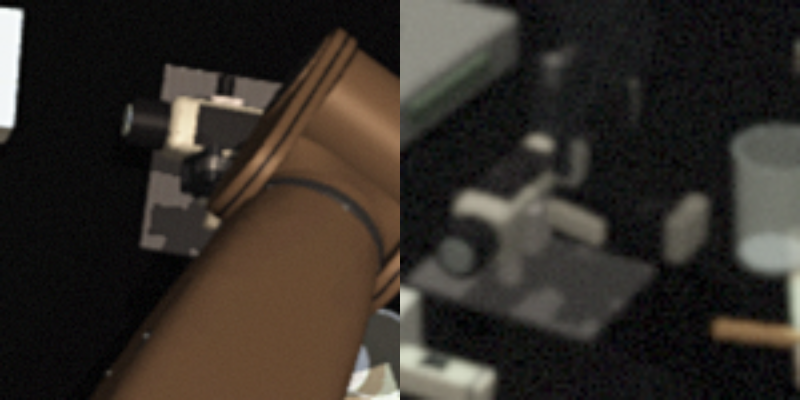

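The fingers hang above the grip between the barrel and the butt. I'll go down.

carry_out --targets '[[[0, 0, -1], [0, 0, 0]], [[0, 0, -2], [0, 0, 0]], [[0, 0, -3], [0, 0, 0]], [[0, 0, -4], [0, 0, 0]], [[0, 0, -5], [0, 0, 0]], [[0, 0, -5.3], [0, 0, 0]], [[0, 0, -5.3], [0, 0, 0]]]'

```text
clock: 20.6
eef_pos: [532.9, -285.4, 67.5]
ee_rot: [-3.136, 0.183, 0.001]
ft_force: [-0.8, 0.7, -0.4]
grip_width: 85.4
finger_force: 0.0
```

carry_out --targets '[[[0, 0, 0], [0, 0, 0]], [[0, 0, 0], [0, 0, 0]], [[0, 0, 0], [0, 0, 0]], [[0, 0, 0], [0, 0, 0]], [[0, 0, 0], [0, 0, 0]], [[0, 0, 0], [0, 0, 0]], [[0, 0, 0], [0, 0, 0]], [[0, 0, 0], [0, 0, 0]]]' --hand -1 --squeeze 30

```text
clock: 21.6
eef_pos: [532.7, -288.4, 69.5]
ee_rot: [3.131, -0.183, 0.001]
ft_force: [-4.0, -5.7, 3.3]
grip_width: 43.3
finger_force: 34.5
```

Run:
```python
from h import *
t=snap('top','t9.png');o=observe();print(o['clock'],o['eef_pos'],o['grip_width'],o['finger_force'],o['ft_force'])
```

```text
21.65 [ 532.72342105 -288.3967036    69.46965848] 43.53309686804672 34.51906069647521 [-3.97405484 -7.42172082  3.5985391 ]
```

A width of 43.4 mm with pad give means it is squeezed right in (nominally 45). I'll hold it, then release.

carry_out --targets '[[[0, 0, 0], [0, 0, 0]], [[0, 0, 0], [0, 0, 0]], [[0, 0, 0], [0, 0, 0]], [[0, 0, 0], [0, 0, 0]], [[0, 0, 0], [0, 0, 0]], [[0, 0, 0], [0, 0, 0]], [[0, 0, 0], [0, 0, 0]]]'

```text
clock: 22.52
eef_pos: [532.7, -288.4, 69.5]
ee_rot: [3.131, -0.183, 0.001]
ft_force: [-4.4, -7.5, 2.9]
grip_width: 43.1
finger_force: 34.5
```

carry_out --targets '[[[0, 0, 0], [0, 0, 0]], [[0, 0, 0], [0, 0, 0]], [[0, 0, 0], [0, 0, 0]], [[0, 0, 0], [0, 0, 0]], [[0, 0, 0], [0, 0, 0]], [[0, 0, 0], [0, 0, 0]], [[0, 0, 0], [0, 0, 0]], [[0, 0, 0], [0, 0, 0]]]' --hand 1

```text
clock: 23.52
eef_pos: [532.9, -285.4, 67.8]
ee_rot: [-3.136, 0.183, 0.0]
ft_force: [0.3, -0.1, 0.2]
grip_width: 85.4
finger_force: 0.0
```

carry_out --targets '[[[0, 0, 3], [0, 0, 0]], [[0, 0, 7], [0, 0, 0]], [[0, 0, 12], [0, 0, 0]], [[-2, 5, 14], [0, 0, 0]], [[-2, 10, 14], [0, 0, 1]], [[-2, 10, 14], [0, 0, 1.5]]]'

```text
clock: 24.28
eef_pos: [512.7, -182.8, 208.2]
ee_rot: [-3.138, 0.136, -0.001]
ft_force: [0.8, -0.4, -0.0]
grip_width: 85.7
finger_force: 0.0
```

Run:
```python
from h import *
t=snap('top','t10.png');s=snap('side','s10.png');o=observe();print(o['clock'],o['eef_pos'],o['ee_rot'],o['grip_width'],o['ft_force'])
cv2.imwrite('pics/v10.png',np.hstack([cv2.resize(t[120:280,240:400],(400,400)),cv2.resize(s[150:310,210:370],(400,400))])[:,:,::-1])
```

```text
24.375 [ 512.99873999 -185.29812465  207.90378725] [ 3.13784481e+00 -1.40408923e-01  3.77882667e-04] 85.17541146827027 [-0.0613765  -0.87156713 -0.20262843]
```

View pics/v10.png

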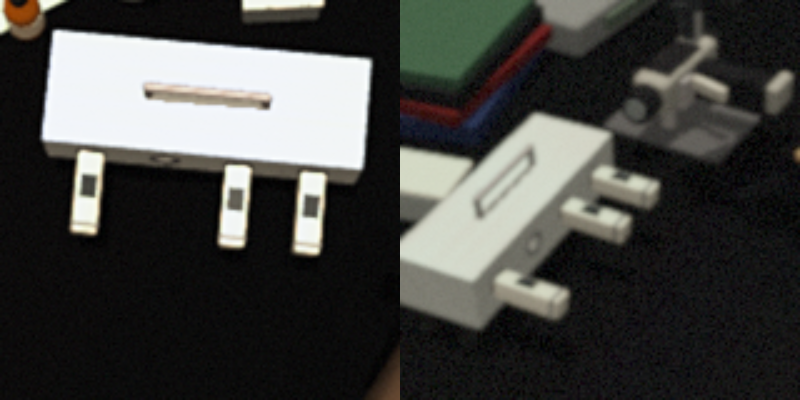

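All the probes are still home and the trigger is released (step 3). Now I'll draw them out, starting with well 4.

carry_out --targets '[[[1, 5, 0], [0, 0, 0]], [[2.3, 10.5, 0], [0, 0, 0]], [[3.5, 16, 0], [0, 0, 0]], [[4.7, 21.5, 0], [0, 0, 0]], [[6, 27, 0], [0, 0, 0]], [[7.3, 31.5, 0], [0, 0, 0]], [[7.5, 32.3, -2], [0, 0, 0]], [[7.5, 32.3, -5], [0, 0, 0]]]' --hand -0.05 --squeeze 60

```text
clock: 25.38
eef_pos: [589.1, 137.0, 157.1]
ee_rot: [3.138, -0.142, 0.002]
ft_force: [0.1, -0.2, -0.2]
grip_width: 40.6
finger_force: 0.0
```

carry_out --targets '[[[0, 0, -2], [0, 0, 0]], [[0, 0, -4.5], [0, 0, 0]], [[0, 0, -6.5], [0, 0, 0]], [[0, 0, -7.7], [0, 0, 0]], [[0, 0, -7.8], [0, 0, 0]], [[0, 0, -7.8], [0, 0, 0]]]'

```text
clock: 26.12
eef_pos: [588.6, 137.6, 80.6]
ee_rot: [-3.138, 0.142, -0.002]
ft_force: [0.9, 0.2, 1.3]
grip_width: 40.5
finger_force: 0.0
```

carry_out --targets '[[[0, 0, 0], [0, 0, 0]], [[0, 0, 0], [0, 0, 0]], [[0, 0, 0], [0, 0, 0]], [[0, 0, 0], [0, 0, 0]], [[0, 0, 0], [0, 0, 0]]]' --hand -1

```text
clock: 26.75
eef_pos: [588.6, 137.3, 81.1]
ee_rot: [3.138, -0.142, 0.002]
ft_force: [-1.3, -3.1, 5.6]
grip_width: 20.6
finger_force: 60.7
```

carry_out --targets '[[[-1, 0.09, 0], [0, 0, 0]], [[-2.5, 0.23, 0], [0, 0, 0]], [[-4, 0.36, 0], [0, 0, 0]], [[-5.5, 0.5, 0], [0, 0, 0]], [[-7, 0.63, 0], [0, 0, 0]], [[-9, 0.81, 0], [0, 0, 0]], [[-11, 0.99, 0], [0, 0, 0]], [[-12, 1.08, 0], [0, 0, 0]]]'

```text
clock: 27.75
eef_pos: [465.9, 148.6, 79.2]
ee_rot: [3.138, -0.142, -0.003]
ft_force: [-0.6, -0.5, -1.0]
grip_width: 20.5
finger_force: 59.9
```

carry_out --targets '[[[0, 3, 0], [0, 0, 0]], [[0, 8, 0], [0, 0, 2]], [[0.5, 13, 0], [0, 0, 4]], [[1.3, 18, 0], [0, 0, 6]], [[2, 23, 0], [0, 0, 8]], [[2.8, 28, 0], [0, 0, 10.4]], [[2.8, 29.2, 0], [0, 0, 10.4]], [[2.8, 29.2, 0], [0, 0, 10.4]]]'

```text
clock: 28.75
eef_pos: [495.3, 440.5, 79.3]
ee_rot: [3.137, 0.144, -0.002]
ft_force: [-1.2, -0.2, -0.9]
grip_width: 20.3
finger_force: 59.9
```

carry_out --targets '[[[0, 0, -1.5], [0, 0, 0]], [[0, 0, -3], [0, 0, 0]], [[0, 0, -4], [0, 0, 0]], [[0, 0, -4.7], [0, 0, 0]], [[0, 0, -5], [0, 0, 0]], [[0, 0, -5], [0, 0, 0]]]'

```text
clock: 29.5
eef_pos: [496.1, 440.1, 31.6]
ee_rot: [3.137, 0.143, -0.002]
ft_force: [-3.1, -3.8, 7.3]
grip_width: 20.3
finger_force: 61.1
```

carry_out --targets '[[[0, 0, 0], [0, 0, 0]], [[0, 0, 0], [0, 0, 0]], [[0, 0, 0], [0, 0, 0]], [[0, 0, 2.5], [0, 0, 0]], [[0, 0, 7], [0, 0, 0]], [[0, 0, 12], [0, 0, -2]], [[0, -5, 14], [0, 0, -6]], [[0, -11, 14], [0, 0, -10.4]]]' --hand -0.05

```text
clock: 30.5
eef_pos: [497.4, 330.6, 173.1]
ee_rot: [-3.136, 0.142, -0.009]
ft_force: [0.5, -0.6, 0.3]
grip_width: 40.4
finger_force: 0.0
```

Run:
```python
from h import *
t=snap('top','t11.png');s=snap('side','s11.png');o=observe();print(o['clock'],o['eef_pos'],o['ee_rot'],o['grip_width'])
for P in((486.8,439.7,16),(486.8+124.5,439.7+11.3,16)):print(proj('side',P),proj('top',P))
hsv=cv2.cvtColor(s,cv2.COLOR_RGB2HSV);k=((hsv[...,2]>135)&(hsv[...,1]<70)).astype('uint8')*255;k[:310]=0;k[425:]=0;k[:,:150]=0;k[:,305:]=0
for c in cv2.findContours(k,0,1)[0]:
    if cv2.contourArea(c)>40:print(cv2.boundingRect(c),cv2.minAreaRect(c))
cv2.imwrite('pics/tr.png',s[300:440,140:310,::-1])
```

```text
30.6 [495.67362735 326.24528934 169.59953472] [ 3.13603761e+00 -1.49709315e-01 -1.24770459e-03] 40.582615812118746
(np.float64(238.39452275260834), np.float64(395.0986573999138)) (np.float64(138.9681548677596), np.float64(241.5035735144553))
(np.float64(179.93065178657082), np.float64(381.0441835135862)) (np.float64(136.32773893430016), np.float64(186.41389538892776))
(160, 322, 114, 102) ((222.20590209960938, 369.6764831542969), (105.9880599975586, 89.980712890625), 14.03624439239502)
(150, 310, 37, 27) ((168.0, 323.0), (26.0, 36.0), 90.0)
```

carry_out --targets '[[[0.5, -4, 0], [0, 0, 0]], [[1.5, -9.5, 0], [0, 0, 0]], [[2.5, -15, 0], [0, 0, 0]], [[4, -20.5, 0], [0, 0, 0]], [[6, -26, 0], [0, 0, 0]], [[7.7, -31, 0], [0, 0, 0]], [[8, -32.1, -1], [0, 0, 0]], [[8, -32.1, -3], [0, 0, 0]]]'

```text
clock: 31.6
eef_pos: [576.5, 9.3, 139.4]
ee_rot: [-3.138, 0.144, -0.002]
ft_force: [-0.2, -0.4, -0.3]
grip_width: 40.9
finger_force: 0.0
```

carry_out --targets '[[[0, 0, -1], [0, 0, 0]], [[0, 0, -3], [0, 0, 0]], [[0, 0, -4.5], [0, 0, 0]], [[0, 0, -5.7], [0, 0, 0]], [[0, 0, -5.8], [0, 0, 0]], [[0, 0, -5.8], [0, 0, 0]]]'

```text
clock: 32.35
eef_pos: [576.3, 9.3, 82.2]
ee_rot: [3.138, -0.142, 0.001]
ft_force: [-0.1, 0.4, 0.6]
grip_width: 40.3
finger_force: 0.0
```

carry_out --targets '[[[0, 0, 0], [0, 0, 0]], [[0, 0, 0], [0, 0, 0]], [[0, 0, 0], [0, 0, 0]], [[0, 0, 0], [0, 0, 0]], [[0, 0, 0], [0, 0, 0]]]' --hand -1

```text
clock: 32.98
eef_pos: [576.6, 9.2, 82.8]
ee_rot: [3.138, -0.142, 0.003]
ft_force: [-1.0, 0.1, 4.4]
grip_width: 20.3
finger_force: 60.4
```

carry_out --targets '[[[-1, 0.09, 0], [0, 0, 0]], [[-2.5, 0.23, 0], [0, 0, 0]], [[-4, 0.36, 0], [0, 0, 0]], [[-5.5, 0.5, 0], [0, 0, 0]], [[-7, 0.63, 0], [0, 0, 0]], [[-9, 0.81, 0], [0, 0, 0]], [[-11, 0.99, 0], [0, 0, 0]], [[-12, 1.08, 0], [0, 0, 0]]]'

```text
clock: 33.98
eef_pos: [454.1, 20.5, 81.4]
ee_rot: [-3.138, 0.142, 0.002]
ft_force: [-0.3, 0.1, -1.0]
grip_width: 20.3
finger_force: 59.8
```

carry_out --targets '[[[0, 3, 0], [0, 0, 0]], [[0, 8, 0], [0, 0, 0]], [[0, 13, 0], [0, 0, 2]], [[0.5, 18, 0], [0, 0, 4]], [[1.5, 23, 0], [0, 0, 6]], [[2.8, 28, 0], [0, 0, 8]], [[4, 33, 0], [0, 0, 10.4]], [[4.5, 36, 0], [0, 0, 10.4]]]'

```text
clock: 34.98
eef_pos: [501.3, 382.5, 81.9]
ee_rot: [-3.138, -0.145, -0.001]
ft_force: [0.2, -0.3, -0.5]
grip_width: 20.3
finger_force: 59.7
```

carry_out --targets '[[[0, 0, 0], [0, 0, 0]], [[0, 0, -1.5], [0, 0, 0]], [[0, 0, -3], [0, 0, 0]], [[0, 0, -4], [0, 0, 0]], [[0, 0, -4.7], [0, 0, 0]], [[0, 0, -5.1], [0, 0, 0]], [[0, 0, -5.1], [0, 0, 0]]]'

```text
clock: 35.85
eef_pos: [501.6, 379.9, 32.7]
ee_rot: [3.137, 0.143, -0.001]
ft_force: [-1.3, -2.3, 8.0]
grip_width: 20.0
finger_force: 61.0
```

carry_out --targets '[[[0, 0, 0], [0, 0, 0]], [[0, 0, 0], [0, 0, 0]], [[0, 0, 0], [0, 0, 0]], [[0, 0, 2.5], [0, 0, 0]], [[0, 0, 7], [0, 0, 0]], [[0, 0, 12], [0, 0, -2]], [[0, -5, 14], [0, 0, -6]], [[0, -11, 14], [0, 0, -10.4]]]' --hand -0.05

```text
clock: 36.85
eef_pos: [502.4, 270.2, 173.9]
ee_rot: [-3.136, 0.142, -0.009]
ft_force: [0.9, -0.2, -0.3]
grip_width: 40.6
finger_force: 0.0
```

carry_out --targets '[[[0.5, -4, 0], [0, 0, 0]], [[1.5, -9.5, 0], [0, 0, 0]], [[2.5, -15, 0], [0, 0, 0]], [[4, -20.5, 0], [0, 0, 0]], [[5.5, -26, 0], [0, 0, 0]], [[6.7, -31, 0], [0, 0, 0]], [[7, -32.4, -1], [0, 0, 0]], [[7, -32.4, -3], [0, 0, 0]]]'

```text
clock: 37.85
eef_pos: [571.4, -54.4, 140.5]
ee_rot: [-3.138, 0.145, -0.002]
ft_force: [-0.5, 0.2, 0.1]
grip_width: 40.4
finger_force: 0.0
```

carry_out --targets '[[[0, 0, -1], [0, 0, 0]], [[0, 0, -3], [0, 0, 0]], [[0, 0, -4.5], [0, 0, 0]], [[0, 0, -5.7], [0, 0, 0]], [[0, 0, -6], [0, 0, 0]], [[0, 0, -6], [0, 0, 0]]]'

```text
clock: 38.6
eef_pos: [571.1, -53.9, 80.9]
ee_rot: [3.138, -0.142, 0.0]
ft_force: [0.1, -0.1, -0.3]
grip_width: 40.9
finger_force: 0.0
```

carry_out --targets '[[[0, 0, 0], [0, 0, 0]], [[0, 0, 0], [0, 0, 0]], [[0, 0, 0], [0, 0, 0]], [[0, 0, 0], [0, 0, 0]], [[0, 0, 0], [0, 0, 0]]]' --hand -1

```text
clock: 39.22
eef_pos: [571.7, -54.2, 81.8]
ee_rot: [3.138, -0.142, 0.003]
ft_force: [-1.6, -1.7, 5.6]
grip_width: 20.2
finger_force: 60.7
```

carry_out --targets '[[[-1, 0.09, 0], [0, 0, 0]], [[-2.5, 0.23, 0], [0, 0, 0]], [[-4, 0.36, 0], [0, 0, 0]], [[-5.5, 0.5, 0], [0, 0, 0]], [[-7, 0.63, 0], [0, 0, 0]], [[-9, 0.81, 0], [0, 0, 0]], [[-11, 0.99, 0], [0, 0, 0]], [[-12, 1.08, 0], [0, 0, 0]]]'

```text
clock: 40.22
eef_pos: [449.0, -42.5, 80.2]
ee_rot: [-3.138, 0.142, 0.003]
ft_force: [0.4, -0.2, -1.0]
grip_width: 20.3
finger_force: 60.0
```

carry_out --targets '[[[0, 3, 0], [0, 0, 0]], [[0, 8, 0], [0, 0, 0]], [[0, 13, 0], [0, 0, 2]], [[0.5, 18, 0], [0, 0, 4]], [[1.5, 23, 0], [0, 0, 6]], [[2.8, 28, 0], [0, 0, 8]], [[4.2, 33, 0], [0, 0, 10.4]], [[5.5, 36.5, 0], [0, 0, 10.4]]]'

```text
clock: 41.22
eef_pos: [505.9, 324.1, 80.7]
ee_rot: [-3.138, -0.146, -0.0]
ft_force: [0.6, -0.3, -1.3]
grip_width: 20.2
finger_force: 60.0
```

carry_out --targets '[[[0, 0, 0], [0, 0, 0]], [[0, 0, -1.5], [0, 0, 0]], [[0, 0, -3], [0, 0, 0]], [[0, 0, -4], [0, 0, 0]], [[0, 0, -4.6], [0, 0, 0]], [[0, 0, -5], [0, 0, 0]], [[0, 0, -5], [0, 0, 0]]]'

```text
clock: 42.1
eef_pos: [506.1, 321.5, 32.1]
ee_rot: [3.137, 0.144, -0.003]
ft_force: [-2.9, -3.4, 6.5]
grip_width: 20.3
finger_force: 60.9
```

carry_out --targets '[[[0, 0, 0], [0, 0, 0]], [[0, 0, 0], [0, 0, 0]], [[0, 0, 0], [0, 0, 0]], [[0, 0, 2.5], [0, 0, 0]], [[0, 0, 7], [0, 0, 0]], [[0, 0, 12], [0, 0, 0]], [[0, -6, 15], [0, 0, 0]], [[-2, -12, 15], [0, 0, 0]]]' --hand -0.05

```text
clock: 43.1
eef_pos: [489.8, 206.0, 184.6]
ee_rot: [-3.137, -0.145, -0.013]
ft_force: [0.8, -0.8, -0.4]
grip_width: 40.7
finger_force: 0.0
```

carry_out --targets '[[[0, -5, 0], [0, 0, 0]], [[0, -10, 0], [0, 0, 0]], [[0, -15, 0], [0, 0, 0]], [[0, -20, 0], [0, 0, 0]], [[0, -25, 0], [0, 0, 0]], [[0, -25, 0], [0, 0, 0]], [[0, -25, 0], [0, 0, 0]]]'

```text
clock: 43.98
eef_pos: [487.2, -43.3, 180.5]
ee_rot: [-3.138, -0.142, 0.0]
ft_force: [0.1, 0.0, -0.8]
grip_width: 40.5
finger_force: 0.0
```

Run:
```python
from h import *
t=snap('top','t12.png');s=snap('side','s12.png');o=observe();print(o['clock'],o['eef_pos'],o['grip_width'],o['ft_force'])
cv2.imwrite('pics/v12.png',np.hstack([cv2.resize(t[150:300,90:250],(400,375)),cv2.resize(s[300:450,140:300],(400,375))])[:,:,::-1])
```

```text
44.075 [487.22598649 -42.49583625 180.50436131] 40.52135350171805 [-0.24980312  0.44801578  0.41016072]
```

View pics/v12.png

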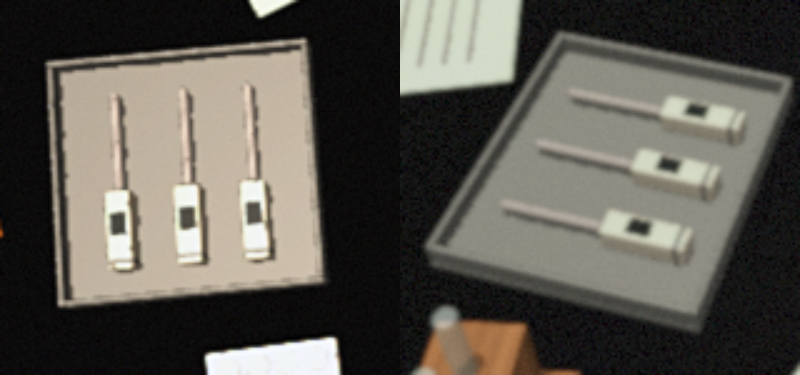

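All three probes lie flat inside the tray, with handles at (120,230), (190,225) and (255,220) in the left crop. The robot is clear, so I'll hand in.

```bash
python3 -c "
from workcell import *
print(close_job())"
```

```text
the job is handed in; nothing more can be done
None
```

The job is handed in at about 44 s on the clock: the three white probes I found on the bench were pushed fully home, the trigger was squeezed for over a second and let go, and all three now lie flat in the grey tray; I saw no fourth probe, and no verdict came back.

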